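Level the vacuum packer's stand with a spirit level

ROBOT

A 6-joint arm with a two-finger parallel gripper is mounted at the origin on the work surface. World frame = base frame: x ahead of the robot, y to its left, z up, the work surface at z = 0. Lengths are in m, angles in rad, forces in N, time in s.
With the tool pointing down it reaches from about 0.4 to 0.925 m from the base axis. Payload 3.4 kg.
Tool frame: the origin (TCP) lies midway between the tips of the shut fingers; the grasp point (between the pads) lies 19 mm behind it; x points along the fingers, z is the direction in which the jaws open and shut, and the axes are right-handed (so a half turn about x gives the same grasp; the last joint's range is limited). The gripper opens to 85 mm and grips with 20 to 120 N. Pads are 22 mm wide; open, the fingers measure 114 mm over their backs; the gripper's body (76 mm by 85 mm) begins 54 mm behind the grasp point. The pads swing forward as they close: fully open they stand 13 mm farther back than shut.
Start: joints at [1.077, 0.307, 1.506, -0, 1.328, -0.073], TCP at [0.234, 0.525, 0.231] pointing down, gripper open.
Joint ranges: [-3.12, 3.12], [-1.05, 2.28], [0.14, 2.33], [-1.42, 4.57], [0.1, 2.73], [-2.68, 2.68]. Speed limits (rad/s): [2.57, 2.57, 3.14, 3.14, 3.14, 3.14].

INTERFACE

Orientations are given as a rotation vector (axis times angle).
In Python, from rig import env gives the robot as it stands. Calls block until the motion is done:
- env.goto(position, orientation): joint-space move of the TCP to a pose.
- env.line_to(position, orientation=None, feed=0.15, f_stop=None): straight line of the TCP; orientation=None keeps the orientation; feed is the mean speed in m/s. With f_stop (N) it stops when the force on the tool has changed by that much, and returns True; else False.
- env.set_joints(angles): joint-space move.
- env.command_gripper(opening, grip_force=None): finger opening in m; grip_force is the grip in N (None keeps the last); returns when the fingers have stopped.
- env.wait(seconds).
- env.ik(position, orientation): joint angles nearest the present ones, or None.
- env.grab_frame(name): name is "side" or "top" or "wrist"; returns the picture (480x640x3 uint8, blue, green, red); there is no depth.
- env.camera_params(name): a dict with "fx", "fy", "cx", "cy" (pixels), "view" (4x4, takes a point from world to camera coordinates). Camera axes: x right, y down, z forward; pixel columns grow to the right and rows downward; lengths in m; the calibration is good to about 2 mm. A picture is of the moment at which its call begins: read the wrist's pose just before it. camera_params takes no time and is no camera call; for the wrist camera it gives the pose at the moment of the call.
A pose or a line that the arm cannot do raises env.MotionError and nothing moves.
- env.sign_off(): hands the job in, once; it reports no verdict.
Trained networks look in the newest picture that a camera, given by its name, has taken for a name from the list of things; names that differ only in an ending like _2 or _b are one class to them, and where a whole thing is asked for, a point or a joint stands for the part that bears it (a point fixed in the world has none). Each returns a list of dicts, best first, with "score" (0 to 1); they miss things now and then, are a little off and sometimes report something else, mostly with a low value. They report only what shows in the picture. A call takes as long as a camera call.
- env.look_for(camera, target): "bbox" ([centre column, centre row, width, height] in pixels, round what is visible of it).
- env.cut_out(camera, target): "pixels" (480x640 bool, what is visible of it) and "bbox" ([centre column, centre row, width, height] in pixels, round what is visible of it).
- env.spot_point(camera, target): "location" ([column, row] in pixels: a listed point, or the origin of a listed thing).
Readings, each from a call of its own:
- env.read_time(): time.
- env.read_qpos(): joint angles.
- env.read_joint_velocities(): joint speeds.
- env.read_effort(): joint torques, N m.
- env.read_ee_pos(): TCP position.
- env.read_eef_rot(): TCP orientation.
- env.read_contact_force(): force on the tool from outside, world axes, zero at the start.
- env.read_moment(): the same for the moment, N m.
- env.read_finger_gap(): finger opening in m.
Only numpy, scipy, OpenCV 4.12 (cv2) and the standard library are available. Lean on these libraries where they do the work, as an engineer would, in place of code of your own. Each camera call takes 0.05 s, during which the arm holds its last target.

TASK

The vacuum packer's white stand has to be level before the machine goes back on it. Take the spirit level from the counter, set it down without dropping it on the middle of the stand's deck, along the deck's long way, and let go; then turn the black knob of the levelling foot until the bubble rests centred between the two black lines, the level lying free. Finish by pressing the level down on the deck with about 10 N, the bubble still between the lines, and end the program while still pressing; leave the other things on the counter where they stand.

Things in the scene. Friction and masses are not known exactly. Their poses are not given: they have to be found in the camera images.
- level: aluminium torpedo spirit level, black end caps, 230 mm long (its x), 25 mm wide (y), 43 mm high (z), about 0.3 kg, standing on its narrow base on the counter. Origin: centre of the base, z up. A 62 mm vial along x is let into the middle of the top edge, flush, read from above; grip or press the frame anywhere. A press of 10 N anywhere along it shifts the bubble by less than 0.5 mm
- level_top (a point): centre of the level's top edge, 43 mm above its base, over the vial
- bubble (a joint): place of the bubble in the vial, m along the level's x axis: 0 is centred between the two black lines (24 mm apart, the bubble is 20 mm long), stops at +-0.018. It floats to the higher end: 1.5 mm of bubble for each 0.001 rad of slope; it needs about 2 s to come to rest
- stand: the stand's fixed base: the round pad of the levelling foot, 54 mm across, on the counter. Origin on the counter under the middle of the deck, axes as the deck's: y runs the long way towards the foot (pad centre at y = +212 mm), z up. A full turn of the foot's knob clockwise seen from above raises the deck's foot end by 4 mm; anticlockwise lowers it
- deck: the stand's white steel deck, 240 mm (its x) by 320 mm (its y, the long way), empty. Origin: centre of its top face, about 84 mm above the counter. Two short fixed feet carry it 135 mm from the middle towards -y, the screw foot 212 mm towards +y; it tilts about the line of the fixed feet. At the start the foot end is low by 1.4 to 2.7 mm
- knob (a point): middle of the levelling foot's round fluted black knob (45 mm across, 28 mm high, top 133 mm above the counter, underside 20 mm above the deck) on its vertical axis. It stays in place as it turns, can be gripped at any yaw, turns either way against 0.15 N m and stays where left. Clockwise seen from above moves the bubble of a level lying along the deck towards the foot, 2.75 mm per rad
- squeeze_bottle: bystander: clear squeeze bottle, 60 mm across, 185 mm high; origin under its centre
- bowl: bystander: steel bowl, 130 mm across, 50 mm high; origin under its centre
- jug: bystander: clear measuring mug, 68 mm across, 85 mm high; origin under its centre
- timer: bystander: flat white kitchen timer, 62 x 70 x 16 mm, lying on the counter; origin under its centre
- pouch_roll: bystander: roll of pouch film standing on end, 80 mm across, 160 mm high; origin under its centre
- salt_jar: bystander: salt jar with a steel cap, 64 mm across, 75 mm high; origin under its centre

How it is judged:
By the outcome, as a careful person would: the job done as asked, in the order asked, and still so for the second after the job is handed in, while the arm keeps its last pose, push and grip.
It also fails if it takes over 61 s, if anything falls off the work surface, if the arm or the gripper's body presses on something with over 40 N, if the wrist force passes 120 N, or if a joint passes its speed limit or range.

## Working session

There is one attempt and no reset: what is moved stays moved. The work goes in short steps, each a Python script; the robot and the scene stay as the last script left them, time stands still between calls to the robot, and variables do not carry over. Pictures are saved under pics/ and viewed, and the job is handed in when it is done.

```bash
ls; mkdir -p pics; python3 - <<'E'
from rig import env
import cv2, numpy as np
for c in ["side","top","wrist"]:
    im=env.grab_frame(c); cv2.imwrite(f"pics/{c}0.png",im)
    p=env.camera_params(c); print(c,p["fx"],p["cx"],p["cy"],np.round(p["view"],3).tolist())
    for t in ["level","level_top","bubble","deck","stand","knob"]:
        try:
            r=env.look_for(c,t)[:2]; s=env.spot_point(c,t)[:2]
            print(c,t,[(np.round(a["bbox"]).tolist(),round(a["score"],2)) for a in r],[(np.round(a["location"],1).tolist(),round(a["score"],2)) for a in s])
        except Exception as e: print(t,e)
print(env.read_time(),env.read_eef_rot(),env.read_finger_gap())
E
```

```text
pics
side 577.904574415278 324.0366983939702 231.51338213523314 [[0.882, -0.47, -0.002, -0.424], [-0.291, -0.542, -0.788, 0.261], [0.37, 0.696, -0.615, 1.287], [0.0, 0.0, 0.0, 1.0]]
side level [([432.0, 356.0, 108.0, 35.0], 0.89)] [([327.2, 265.7], 0.73), ([329.8, 240.9], 0.26)]
side level_top [([433.0, 354.0, 102.0, 33.0], 0.59)] [([436.4, 347.7], 0.68)]
bubble it knows: bowl, deck, jug, knob, level, level_top, pouch_roll, salt_jar, squeeze_bottle, stand, timer
side deck [([332.0, 256.0, 140.0, 123.0], 0.94), ([478.0, 292.0, 48.0, 45.0], 0.58)] [([330.0, 240.8], 0.82)]
side stand [([334.0, 250.0, 141.0, 141.0], 0.66)] [([330.4, 266.2], 0.91)]
side knob [([332.0, 248.0, 138.0, 136.0], 0.69)] [([296.2, 183.9], 0.8)]
top 508.3863924086359 325.5968495327055 233.79012455962268 [[0.011, -1.0, -0.015, 0.081], [-0.997, -0.01, -0.081, 0.535], [0.081, 0.016, -0.997, 1.172], [0.0, 0.0, 0.0, 1.0]]
top level [([508.0, 223.0, 48.0, 95.0], 0.56)] [([502.6, 223.4], 0.89), ([248.1, 231.7], 0.54)]
top level_top [([510.0, 221.0, 46.0, 100.0], 0.83)] [([514.4, 218.3], 0.8)]
bubble it knows: bowl, deck,
[... 214 characters left out ...]
6.0, 39.0, 54.0], 0.73)] [([346.9, 242.4], 0.57)]
top knob [([331.0, 241.0, 182.0, 120.0], 0.91), ([369.0, 125.0, 42.0, 56.0], 0.75)] [([249.3, 230.3], 0.57)]
wrist 335.8958890048304 314.8031274818183 242.89388570001975 [[0.407, 0.913, -0.0, -0.576], [0.882, -0.393, 0.26, -0.033], [0.238, -0.106, -0.965, 0.378], [0.0, 0.0, 0.0, 1.0]]
wrist level [] []
wrist level_top [] []
bubble it knows: bowl, deck, jug, knob, level, level_top, pouch_roll, salt_jar, squeeze_bottle, stand, timer
wrist deck [([105.0, 470.0, 63.0, 15.0], 0.77)] []
wrist stand [([104.0, 471.0, 58.0, 17.0], 0.59)] []
wrist knob [([104.0, 470.0, 60.0, 21.0], 0.91)] []
1.8 [-0.8946596   1.37907604  0.89460511] 0.08540688061881832
```

View pics/side0.png

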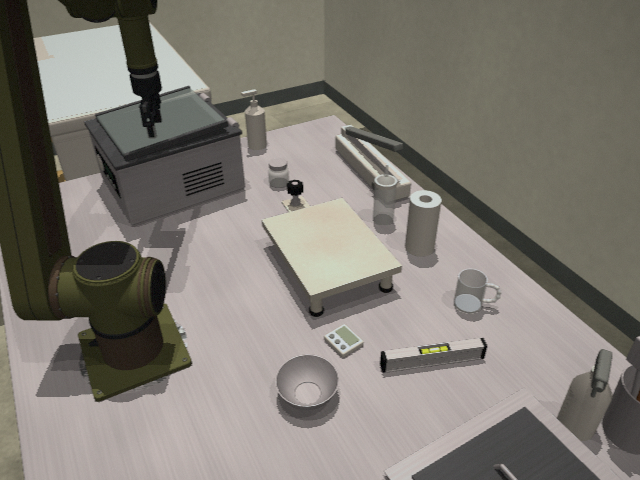

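View pics/top0.png

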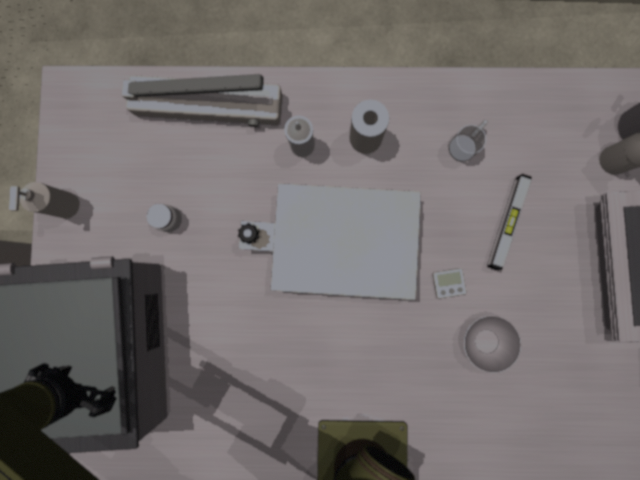

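View pics/wrist0.png

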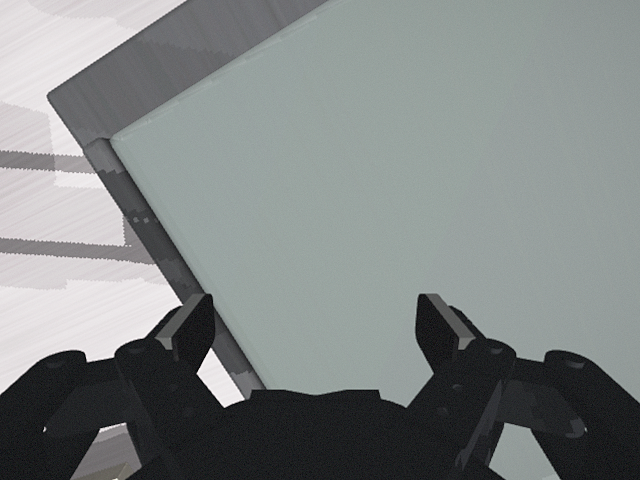

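```bash
cat > h.py <<'E'
from rig import env
import cv2, numpy as np
from scipy.spatial.transform import Rotation as R
def ray(c,uv,z,p=None):
    p=p or env.camera_params(c); V=np.array(p["view"]); 
    d=V[:3,:3].T@np.array([(uv[0]-p["cx"])/p["fx"],(uv[1]-p["cy"])/p["fy"],1.]); o=-V[:3,:3].T@V[:3,3]
    return o+d*(z-o[2])/d[2]
def proj(c,X,p=None):
    p=p or env.camera_params(c); V=np.array(p["view"]); q=V[:3,:3]@np.asarray(X)+V[:3,3]
    return np.array([p["fx"]*q[0]/q[2]+p["cx"],p["fy"]*q[1]/q[2]+p["cy"]])
def down(a): # jaw axis at world yaw a, tool x down
    z=np.array([np.cos(a),np.sin(a),0]); x=np.array([0,0,-1.]); 
    return R.from_matrix(np.c_[x,np.cross(z,x),z]).as_rotvec()
def save(c,n):
    im=env.grab_frame(c); cv2.imwrite(f"pics/{n}.png",im); return im
E
python3 - <<'E'
from h import *
im=cv2.imread("pics/top0.png")
print(R.from_rotvec(env.read_eef_rot()).as_matrix().round(2).tolist(), env.read_qpos())
for n,uv,z in [("lev_a",(523,178),.043),("lev_b",(496,267),.043),("levc",(511.5,221),.043),("c1",(278,184),.083),("c2",(421,191),.084),("c3",(416,299),.084),("c4",(272,291),.082),("knob",(248.5,233),.133),("bottle",(300,135),.1),("roll",(369,115),.16),("timer",(449,283),.016),("jar",(160,217),.075)]:
    print(n,ray("top",uv,z).round(4))
for n,uv,z in [("levtop",(436.4,347.7),.043),("deck",(330,240.8),.083),("knobtop",(295,184),.126)]: print("side",n,ray("side",uv,z).round(4))
# crops
cv2.imwrite("pics/crop.png",cv2.resize(im[160:310,225:545],(800,375),interpolation=cv2.INTER_CUBIC))
E
```

```text
[[0.0, -0.91, 0.41], [-0.0, 0.41, 0.91], [-1.0, -0.0, -0.0]] [ 1.07746087e+00  3.06808523e-01  1.50643650e+00 -1.99356310e-05
  1.32838127e+00 -7.34931721e-02]
lev_a [ 0.6662 -0.3691  0.043 ]
lev_b [ 0.4598 -0.3036  0.043 ]
levc [ 0.5658 -0.3408  0.043 ]
c1 [0.64   0.1944 0.083 ]
c2 [ 0.6268 -0.1263  0.084 ]
c3 [ 0.3868 -0.1145  0.084 ]
c4 [0.4004 0.2032 0.082 ]
knob [0.5246 0.2499 0.133 ]
bottle [0.748  0.1454 0.1   ]
roll [ 0.7754 -0.0042  0.16  ]
timer [ 0.4218 -0.2024  0.016 ]
jar [0.5636 0.4612 0.075 ]
side levtop [ 0.5694 -0.3432  0.043 ]
side deck [0.519  0.0396 0.083 ]
side knobtop [0.5273 0.2558 0.126 ]
```

View pics/crop.png

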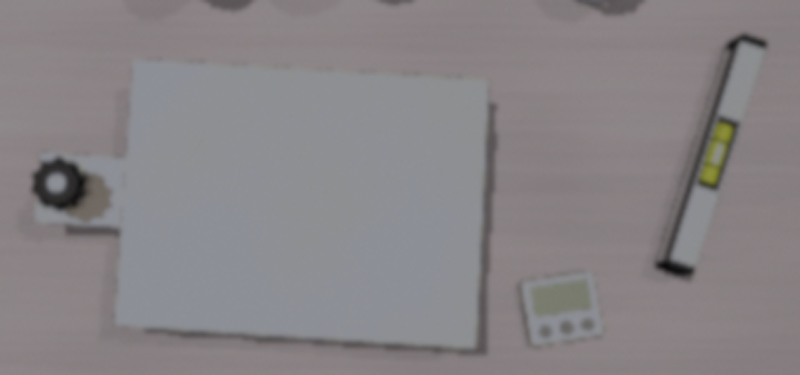

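```bash
python3 - <<'E'
from h import *
p=env.read_ee_pos(); t=env.read_time()
env.line_to([p[0],p[1],0.31],feed=0.3); print(env.read_time()-t)
t=env.read_time()
env.goto([0.565,-0.339,0.2],down(np.deg2rad(72.4))); print(env.read_time()-t, env.read_qpos().round(2))
pr=env.camera_params("wrist"); im=save("wrist","w1")
for f in ["level_top","level"]:
    for a in env.spot_point("wrist",f)[:1]: print(f,a, ray("wrist",a["location"],.043 if f=="level_top" else 0,pr))
c=env.cut_out("wrist","level")[0]; m=c["pixels"]; cv2.imwrite("pics/m1.png",m.astype(np.uint8)*255)
print(c["score"],c["bbox"])
import pickle; pickle.dump(pr,open("w1.pkl","wb"))
for a in [[0.6662,-.3691,.043],[.4598,-.3036,.043],[0.565,-0.339,.043]]: print(proj("wrist",a,pr))
E
```

```text
0.4082999999999999
3.2584000000000004 [-0.6   0.45  1.36  0.    1.33 -1.87]
level_top {'location': [313.6, 228.5], 'score': 0.62} [ 0.565811   -0.33779081  0.043     ]
level {'location': [317.3, 219.6], 'score': 0.89} [ 0.56712839 -0.33434132  0.        ]
0.85 [314.9, 217.2, 28.3, 251.6]
[314.06393223 331.84896584]
[314.31312596  96.7441241 ]
[312.06708454 228.06151439]
```

View pics/w1.png

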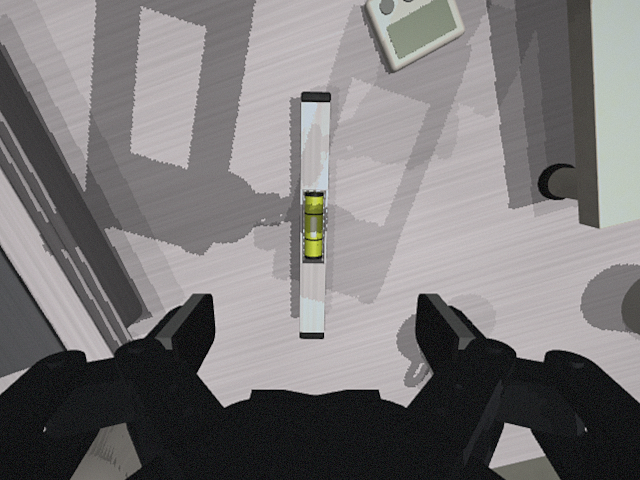

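```bash
python3 - <<'E'
from h import *
import pickle; pr=pickle.load(open("w1.pkl","rb"))
a=ray("wrist",(316,95),.043,pr); b=ray("wrist",(312,334),.043,pr); c=ray("wrist",(314,227),.043,pr)
print(a,b,c,np.linalg.norm(a-b)); yaw=np.arctan2(*(b-a)[[1,0]]); print(np.rad2deg(yaw))
C=(a+b)/2*0.5+c*0.5
o=down(yaw+np.pi/2)
t=env.read_time()
env.line_to([C[0],C[1],0.06],o,feed=0.2)
env.line_to([C[0],C[1],0.009],o,feed=0.08); f0=env.read_contact_force()
env.command_gripper(0.02,40); print(env.read_finger_gap(),f0,env.read_contact_force())
env.line_to([C[0],C[1],0.03],o,feed=0.08)
print(env.read_contact_force(),env.read_time()-t,env.read_time()); save("wrist","w2"); save("side","s2"); print(C)
E
```

```text
[ 0.45894764 -0.3018718   0.043     ] [ 0.66785917 -0.37177984  0.043     ] [ 0.56458678 -0.33702087  0.043     ] 0.22029789145875517
-18.501780271094326
0.024640457568087238 [-0.14267151 -1.34025493 -0.00844666] [-1.04804873 -0.99558263  3.40512274]
[-0.99273389  0.8925911  -3.28128908] 2.633300000000001 8.3
[ 0.56399509 -0.33692335  0.043     ]
```

View pics/w2.png

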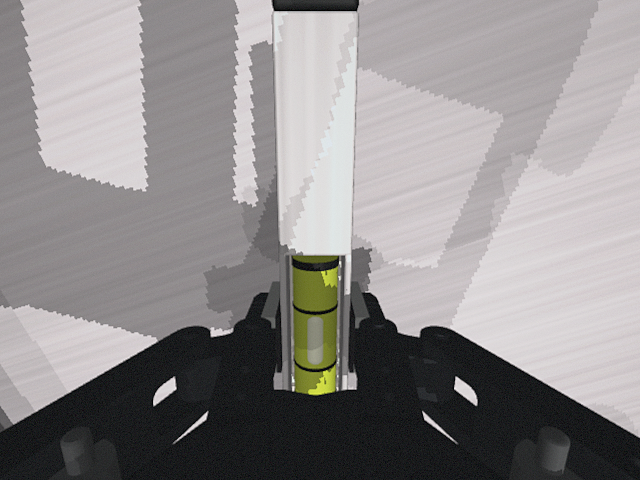

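View pics/s2.png

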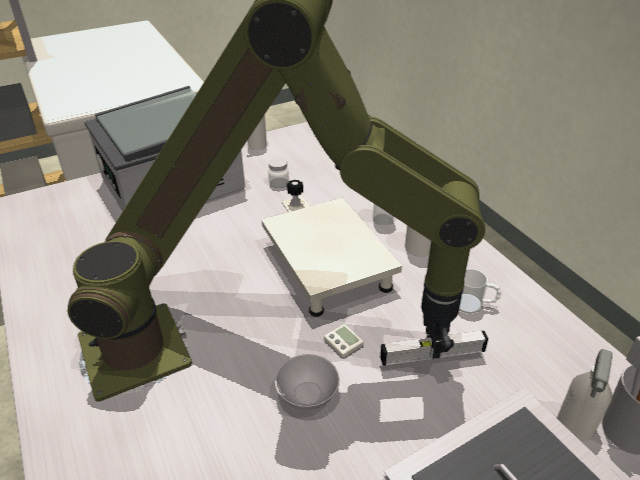

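```bash
python3 - <<'E'
from h import *
C=[0.564,-0.337]; o=down(np.deg2rad(71.5))
t=env.read_time()
env.line_to([*C,0.22],o,feed=0.25)
D=[0.514,0.039]; o=down(np.deg2rad(2.4))
env.goto([*D,0.20],o); print(env.read_time()-t,env.read_qpos().round(2))
env.line_to([*D,0.112],feed=0.2); print(env.read_contact_force())
s=env.line_to([*D,0.085],feed=0.012,f_stop=2.0); print(s,env.read_ee_pos(),env.read_contact_force(),env.read_time())
save("side","s3"); save("top","t3")
E
```

```text
2.4917 [-0.01  0.25  1.67 -0.    1.22 -0.05]
[ 0.62656819  0.34070193 -2.94085795]
True [0.51406067 0.03911507 0.09370409] [-0.2490372  -0.4613103   5.11077316] 12.9167
```

View pics/s3.png

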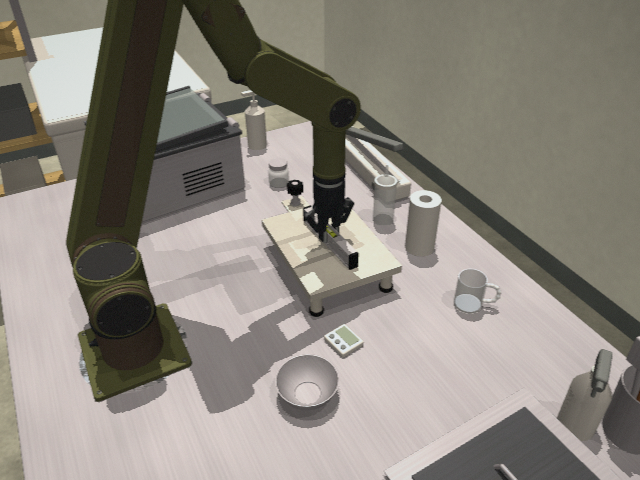

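View pics/t3.png

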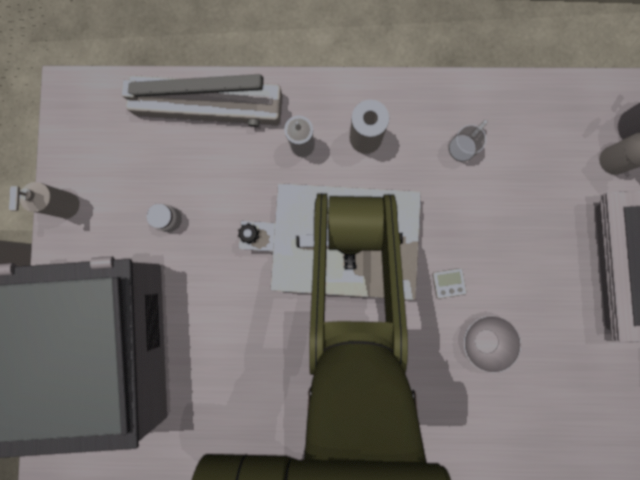

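```bash
python3 - <<'E'
from h import *
t=env.read_time()
env.command_gripper(0.05); print(env.read_contact_force()); 
p=env.read_ee_pos(); env.line_to([p[0],p[1],0.15],feed=0.12)
env.line_to([p[0]-0.0,p[1],0.27],feed=0.25)
print(env.read_time(),env.read_contact_force())
pr=env.camera_params("wrist"); im=save("wrist","w4"); import pickle; pickle.dump(pr,open("w4.pkl","wb"))
for n in ["level_top","knob","deck"]:
    for a in env.spot_point("wrist",n)[:1]: print(n,a,ray("wrist",a["location"],{"level_top":.127,"knob":.119,"deck":.084}[n],pr))
E
```

```text
[ 0.67216126 -0.06675145  0.08912398]
14.6417 [ 0.30373232  0.80460971 -0.44714348]
level_top {'location': [248.8, 370.5], 'score': 0.37} [ 0.45137801 -0.10137644  0.127     ]
```

View pics/w4.png

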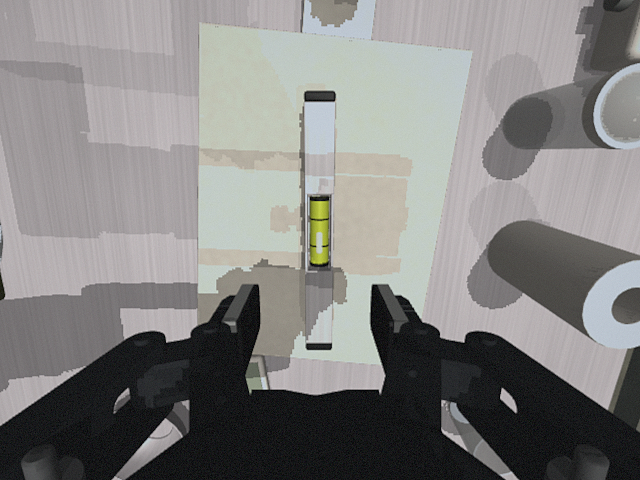

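```bash
python3 - <<'E'
from h import *
import pickle
pr=env.camera_params("wrist")
for n,uv,z in [("lvtop",(320,93),.127),("lvbot",(318,348),.127),("dk_tl",(199,24),.082),("dk_tr",(472,51),.082),("dk_br",(419,366),.0845),("vial_t",(319,196),.127),("vial_b",(319,266),.127)]:
    print(n,ray("wrist",uv,z,pr).round(4))
env.wait(1.0)
im=save("wrist","w5"); cv2.imwrite("pics/w5c.png",cv2.resize(im[185:280,280:360],None,fx=6,fy=6,interpolation=cv2.INTER_CUBIC))
t=cv2.cvtColor(im,cv2.COLOR_BGR2GRAY)[190:275,317:322].mean(1).round(); print(t.astype(int).tolist())
E
```

```text
lvtop [0.5085 0.1513 0.127 ]
lvbot [ 0.517 -0.073  0.127]
dk_tl [0.4018 0.2091 0.082 ]
dk_tr [0.6395 0.1977 0.082 ]
dk_br [ 0.6311 -0.1172  0.0845]
vial_t [0.5114 0.0714 0.127 ]
vial_b [0.5142 0.0094 0.127 ]
[185, 192, 201, 156, 108, 126, 94, 37, 38, 33, 51, 162, 189, 180, 180, 181, 179, 180, 180, 180, 180, 179, 180, 179, 179, 179, 181, 190, 126, 11, 154, 189, 179, 179, 178, 178, 179, 178, 178, 179, 177, 181, 190, 193, 195, 194, 195, 195, 195, 195, 194, 194, 194, 194, 194, 171, 164, 189, 196, 194, 194, 193, 187, 178, 175, 177, 176, 175, 176, 175, 176, 174, 173, 111, 18, 19, 55, 72, 76, 69, 105, 130, 118, 107, 108]
```

View pics/w5c.png

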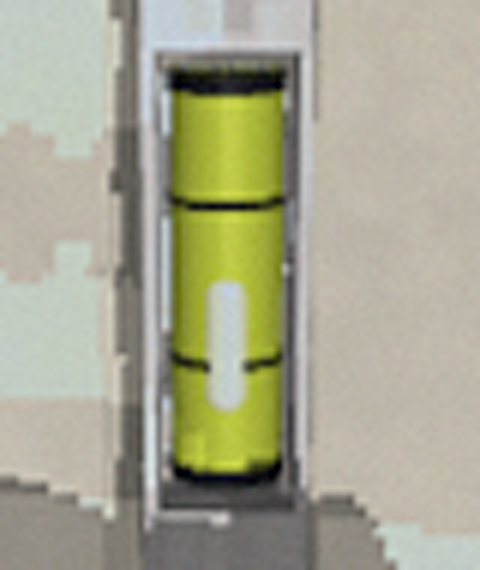

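```bash
python3 - <<'E'
from h import *
P=[0.514,0.039]; o=down(np.deg2rad(2.4)); o2=down(np.deg2rad(-2.4))
env.line_to([*P,0.16],o,feed=0.25)
env.line_to([*P,0.0955],o,feed=0.12)
env.command_gripper(0.02,40); print(env.read_finger_gap(),env.read_contact_force())
z=env.read_ee_pos()[2]
env.line_to([*P,z+0.006],o,feed=0.06); print(env.read_contact_force())
Q=[0.514,0.040]
env.line_to([*Q,z+0.006],o2,feed=0.02)
print(env.line_to([*Q,z-0.008],o2,feed=0.012,f_stop=2.0),env.read_ee_pos(),z,env.read_contact_force())
env.command_gripper(0.05)
env.line_to([*Q,0.15],feed=0.15); env.line_to([*Q,0.24],feed=0.25)
print(env.read_time())
env.wait(1.0)
im=save("wrist","w6"); cv2.imwrite("pics/w6c.png",cv2.resize(im[180:280,280:360],None,fx=6,fy=6,interpolation=cv2.INTER_CUBIC)); import pickle; pickle.dump(env.camera_params("wrist"),open("w6.pkl","wb"))
print(env.read_time())
save("top","t6")
a=env.spot_point("top","knob"); print(a[:2]);b=env.look_for("top","knob"); print(b[:2])
E
```

```text
0.024600112683827585 [-0.29139915  0.03281804  5.39978909]
[ 0.65191972 -0.81103355 -2.65614692]
True [0.51401065 0.04000659 0.09670015] 0.09669763935092811 [-0.29444517 -0.0181719   5.01217156]
20.0583
21.1083
[{'location': [248.2, 229.8], 'score': 0.86}]
[{'bbox': [328.6, 240.0, 182.7, 119.8], 'score': 0.87}]
```

View pics/w6.png

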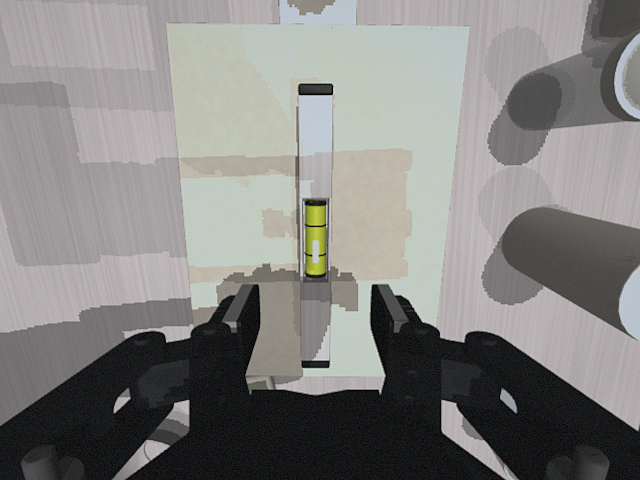

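View pics/w6c.png

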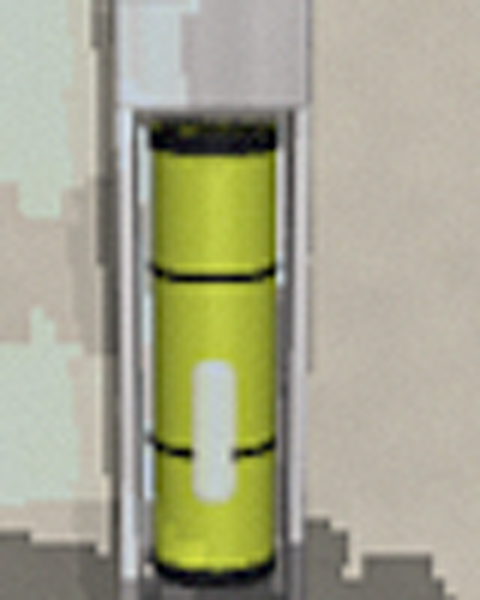

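```bash
python3 - <<'E'
from h import *
t=env.read_time()
K=[0.5235,0.251]
env.command_gripper(0.075)
env.goto([*K,0.23],down(2.15)); print(env.read_time()-t,env.read_qpos().round(2))
pr=env.camera_params("wrist"); im=save("wrist","w7")
for a in env.spot_point("wrist","knob")[:2]: print(a,ray("wrist",a["location"],.119,pr))
for a in env.look_for("wrist","knob")[:2]: print(a)
print(proj("wrist",[*K,.133],pr))
E
```

```text
1.958400000000001 [ 0.37  0.32  1.5  -0.    1.33 -1.78]
{'location': [317.0, 245.3], 'score': 0.81} [0.52560561 0.25627355 0.119     ]
{'bbox': [182.1, 151.7, 362.1, 303.3], 'score': 0.77}
[312.70483702 244.30068225]
```

View pics/w7.png

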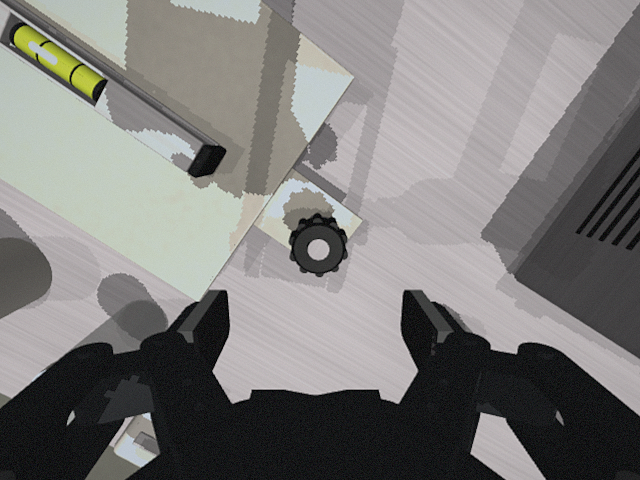

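```bash
python3 - <<'E'
from h import *
K=ray("wrist",(318,248.5),.133)[:2]; print(K)
t=env.read_time()
o=env.read_eef_rot()
env.line_to([*K,0.15],o,feed=0.2)
env.line_to([*K,0.104],feed=0.1); print(env.read_contact_force())
env.command_gripper(0.03,60); print(env.read_finger_gap(),env.read_contact_force(),env.read_ee_pos())
q=np.array(env.read_qpos()); q[5]+=3.2; env.set_joints(q)
print(env.read_qpos().round(3),env.read_ee_pos(),env.read_contact_force(),env.read_moment(),env.read_time()-t)
import json; json.dump(list(map(float,K)),open("K.json","w"))
im=save("wrist","w8"); im=save("side","s8")
E
```

```text
[0.52417086 0.25592209]
[ 1.49452264  0.22191541 -0.46930796]
0.04326313308131074 [-0.32367274 -3.77731463  5.20962807] [0.52570899 0.25496467 0.10560353]
[ 0.381  0.437  1.652 -0.003  1.052  1.433] [0.52473457 0.25441826 0.10563989] [-3.01515915 -3.99826898  2.55493456] [0.2748699  1.07957122 0.06458219] 4.25
```

View pics/w8.png

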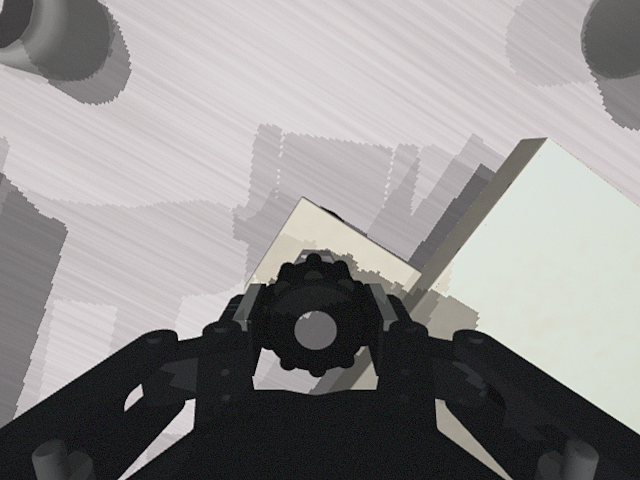

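View pics/s8.png

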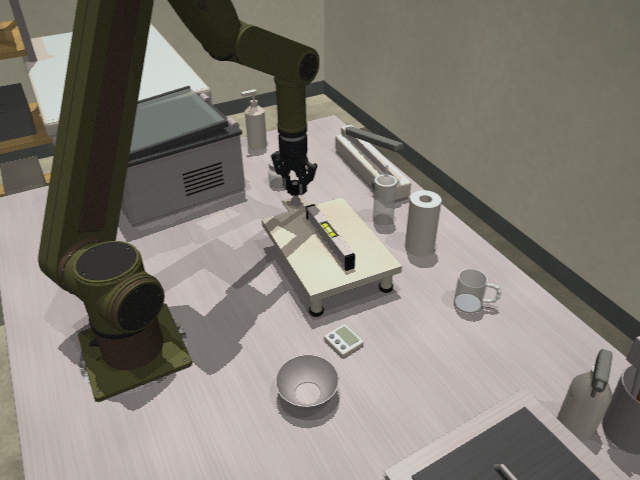

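```bash
cat > bub.py <<'E'
from h import *
def bub(n,c,w=22):
    im=save("wrist",n); x,y=[int(round(v)) for v in c]
    crop=im[max(0,y-50):y+50,x-40:x+40]; cv2.imwrite(f"pics/{n}c.png",cv2.resize(crop,None,fx=6,fy=6,interpolation=cv2.INTER_CUBIC))
E
python3 - <<'E'
from bub import *
import json
t=env.read_time()
env.command_gripper(0.07)
K=[0.5250,0.2547]
env.line_to([*K,0.18],feed=0.2)
env.goto([0.514,0.05,0.23],down(np.deg2rad(-2.4))); print(env.read_time()-t,env.read_qpos().round(2))
env.wait(0.4)
bub("w9",proj("wrist",[.5138,.041,.127])); print(env.read_time())
E
```

```text
2.1416000000000004 [0.02 0.23 1.63 0.   1.29 0.06]
30.3083
```

View pics/w9c.png

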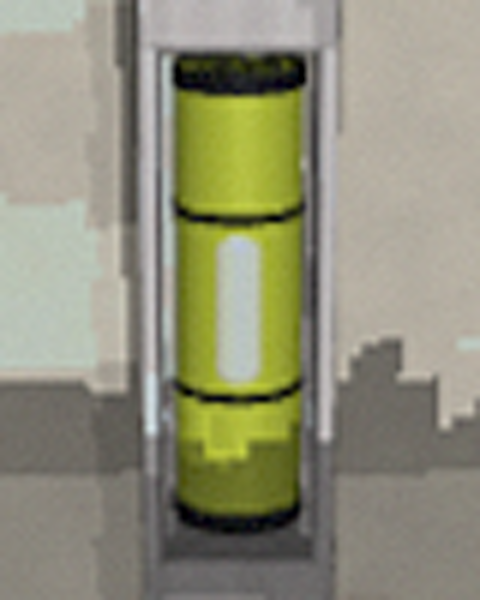

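View pics/w9.png

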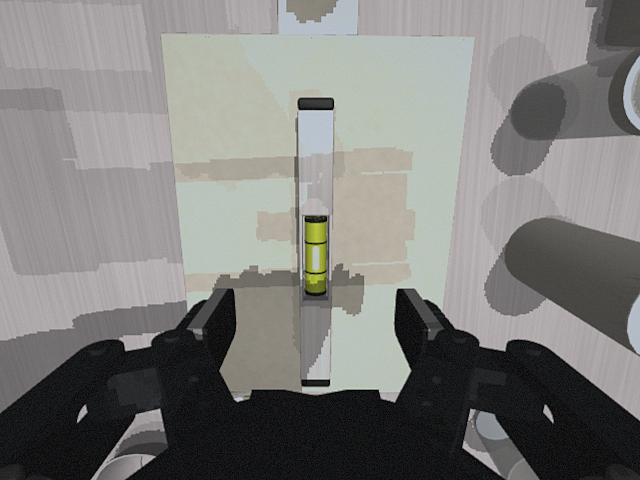

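```bash
python3 - <<'E'
from bub import *
t=env.read_time()
P=[0.5117,-0.009]; o=down(np.deg2rad(-2.4))
env.command_gripper(0.0,40)
env.line_to([*P,0.16],o,feed=0.2); env.line_to([*P,0.134],feed=0.08); env.wait(0.3)
f0=np.array(env.read_contact_force()); print("bias",f0, env.read_finger_gap())
bub("w10",proj("wrist",[.5138,.041,.127])); 
s=env.line_to([*P,0.118],feed=0.006,f_stop=6); env.wait(0.3)
print(s,env.read_ee_pos(),env.read_contact_force(),env.read_time())
bub("w11",proj("wrist",[.5138,.041,.127])); 
E
```

```text
bias [ 0.25695233  0.75856988 -1.06454328] 0.0003116217391596986
True [ 0.51170948 -0.00899539  0.12803027] [0.06658026 0.08349826 5.73394221] 33.9667
```

View pics/w10.png

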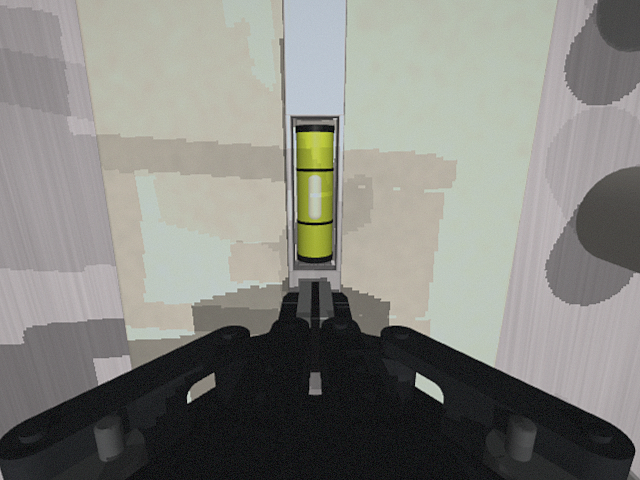

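View pics/w11.png

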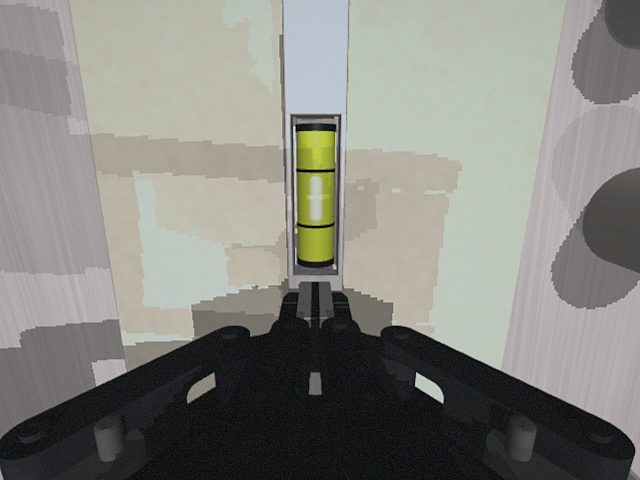

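```bash
python3 - <<'E'
from bub import *
P=[0.5117,-0.009]
def fz():
    v=[]
    for _ in range(8): v.append(env.read_contact_force()[2]); env.wait(0.02)
    return np.mean(v),np.std(v)
z=env.read_ee_pos()[2]; f=fz(); print(z,f)
for i in range(12):
    if f[0]+0.5>=9.7: break
    z-=0.00015; env.line_to([*P,z],feed=0.005); env.wait(0.25); f=fz(); print(round(z,5),f)
env.wait(1.5); print(fz(),env.read_time()); bub("w12",proj("wrist",[.5138,.041,.127])); save("side","s12")
E
```

```text
0.1280507190174062 (np.float64(5.6394832048395935), np.float64(0.2577148455962544))
0.1279 (np.float64(5.0283047892363), np.float64(0.36841174302067425))
0.12775 (np.float64(6.235257412257685), np.float64(0.4889575234060581))
0.1276 (np.float64(7.1510911616963035), np.float64(0.40241460306996146))
0.12745 (np.float64(8.293576178156448), np.float64(0.18867178437459087))
0.1273 (np.float64(9.4026601440682), np.float64(0.655129591027675))
(np.float64(9.119104362120382), np.float64(0.5665580887413152)) 39.0083
```

View pics/w12c.png

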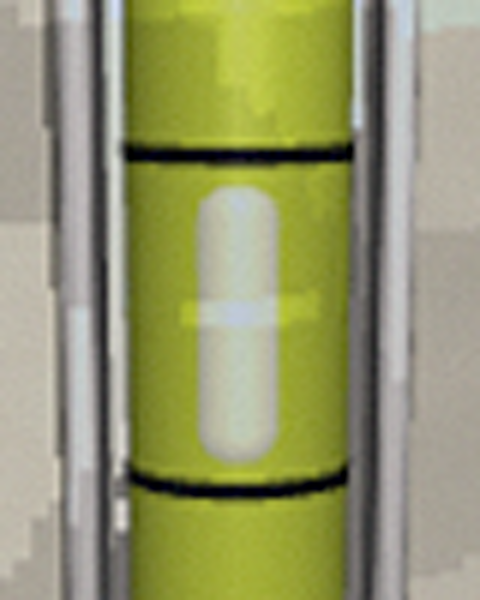

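View pics/s12.png

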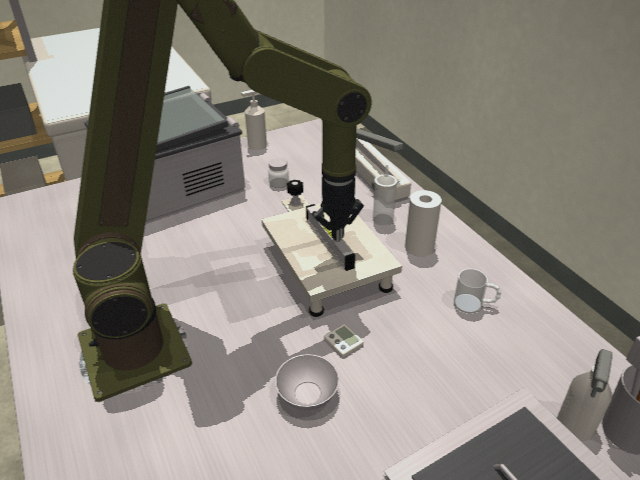

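```bash
python3 - <<'E'
from h import *
print(env.read_contact_force(),env.read_time()); env.sign_off()
E
```

```text
[-1.68126596  0.24624453  9.68550369] 39.1083
the job is handed in; nothing more can be done
```

The level is on the middle of the deck along its long way. The stand is levelled, and I handed the job in at 39.1 s with the arm still pressing on the level.

- **Placing:** I first set the level down about 5° off the deck's long way because of a sign error in my yaw. I picked it up again, turned it into line and let go.
- **Levelling:** The bubble then sat about 8.9 mm off centre towards the fixed feet. I turned the knob 3.2 rad clockwise and let go. With the level lying free, the bubble read centred to within about 0.2 mm.
- **Pressing:** The shut fingers press on the frame just beside the vial, on the fixed-feet side. The mean force read 9.1 N, or roughly 9.6–10.2 N after allowing for the sensor's offset; the last single reading was 9.7 N. The bubble is between the lines, about 0.25 mm off centre.
- **Other things on the counter:** The arm did not go near them, and the last side picture shows them where they stood.

No check failed. Depending on the edge used, the cameras differed by up to about 4 mm on the deck's centre and 6 mm on the knob. I took a value in between for the deck and the wrist view for the knob.

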